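Clamp the micromanipulator's foot with its quarter-turn T-bolt

ROBOT

A 6-joint arm with a two-finger parallel gripper is mounted at the origin on the work surface. World frame = base frame: x ahead of the robot, y to its left, z up, the work surface at z = 0. Lengths are in m, angles in rad, forces in N, time in s.
With the tool pointing down it reaches from about 0.2 to 0.875 m from the base axis. Payload 3.4 kg.
Tool frame: the origin (TCP) lies midway between the tips of the shut fingers; the grasp point (between the pads) lies 19 mm behind it; y points along the fingers, x is the direction in which the jaws open and shut, and the axes are right-handed (so a half turn about y gives the same grasp; the last joint's range is limited). The gripper opens to 94 mm and grips with 3 to 60 N. Pads are 16 mm wide; open, the fingers measure 119 mm over their backs; the gripper's body (75 mm by 177 mm) begins 78 mm behind the grasp point.
Start: joints at [1.166, 0.276, 1.505, -0, 1.361, -0.121], TCP at [0.161, 0.552, 0.205] pointing down, gripper open.
Joint ranges: [-2.89, 2.89], [-0.75, 2.08], [0.22, 2.7], [-1.18, 4.32], [0.11, 2.71], [-2.7, 2.7]. Speed limits (rad/s): [2.57, 2.57, 3.14, 3.14, 3.14, 3.14].

INTERFACE

Orientations are given as a unit quaternion [w, x, y, z].
In Python, from station import bot gives the robot as it stands. The module is installed in compiled form; this text tells all that it offers.
- The arm moves only by the shell command python3 -m handwheel 'ROWS' [FORCE]. ROWS is JSON, a list of rows, each an object of numbers: "tx", "ty", "tz": the shift along the tool's x, y, z in cm; "ax", "ay", "az": the turn, a rotation vector about the tool's x, y, z in rad; "claw": the opening in per cent of the stroke, from 0 (shut) to 100 (fully open). A call has 1 to 10 rows; each row is the pose to reach, as a shift and turn from the pose measured when the call began, along the tool's axes at that moment; what a row does not reach only later rows make up. A row lasts 1/8 s, in which the tool goes at most 62.5 mm and 10.7 degrees, less where a joint would pass 70% of its speed; a pose out of reach is approached as far as the arm can. A call with a gripper value outside its range is refused whole. The fingers move at their own pace and stop on an object; FORCE is the grip in N (left out, the last holds). Time passes only in rows, so rows that repeat a pose let the fingers close. It gives the time, the measured TCP pose, the force and the opening at its end, in the units of the state.
- bot.observe(): the state, without advancing time (a new reading comes with each control period).
- bot.camera(name): name is "side" or "top" or "wrist"; returns a dict with "img" (400x640x3 uint8, red, green, blue), "vertical_fov" (degrees; the focal length in pixels is half the picture's height over the tangent of half this angle, whatever the lens; pixels are square), "cx", "cy" (the principal point, pixels), "distortion" ([k1, k2, p1, p2, k3] as OpenCV has them; the pictures are not rectified), "extrinsics" (4x4, takes a point from camera to world coordinates); the wrist camera has in their place "hand_eye" (4x4, takes a point from camera to tool coordinates, whose origin is the TCP and whose axes are the tool frame's). Camera axes: x right, y up, looking along -z (the intrinsics and any distortion apply to the point x, -y, -z); pixel columns grow to the right and rows downward; lengths in m; the calibration is good to about 2 mm. A picture is of the moment at which its call begins: read the wrist's pose just before it. There is no depth.
- bot.sign_off(): hands the job in, once; it reports no verdict.
The state is a dict: "clock": time; "joints": joint angles; "qd": joint speeds; "joint_efforts": joint torques, N m; "eef_pos": TCP position; "tool_rot": TCP orientation; "ft_force": force on the tool from outside, world axes, zero at the start; "moment": the same for the moment, N m; "finger_gap": finger opening in m.
Only numpy, scipy, OpenCV 4.12 (cv2) and the standard library are available. Lean on these libraries where they do the work, as an engineer would, in place of code of your own. Each camera call takes 0.05 s, during which the arm holds its last target.

TASK

The micromanipulator's foot stands on its base, but the quarter-turn T-bolt that clamps it is still in the bolt block. Pass the bolt's T-head down through the foot's slot and the anchor under it (feel lightly along the slot for the anchor's opening: never force it with more than about 4 kg), push it down against its spring, turn it a quarter turn clockwise as seen from above, let it spring up so that the head is locked across the underside of the anchor, and let go. Leave the clamp screws, the dish and the other things on the bench where they are.

Things in the scene. Friction and masses are not known exactly. Their poses are not given: they have to be found in the camera images.
- bolt_grip (a point): centre of the wing of the T-bolt, a clamp bolt 78 mm tall, 140 g, standing upright, head down, in any one of the bolt block's three pockets. The flat black wing is 44 mm long (along x, in line with the T-head), 12 mm thick (y), 30 mm high. Its centre is 63 mm above the head's bottom; z points up the shank.
- tbolt: the same T-bolt; origin at the bottom centre of its steel T-head, a bar 24 mm long (x), 9 mm wide (y), 6 mm high, lower long edges rounded by 3 mm. Above the head a round 9 mm shank, then the spring sleeve and the wing (from 48 to 78 mm up).
- sleeve_foot (a point): underside centre of the T-bolt's spring sleeve, a round sleeve 28 mm across, 14 mm high. Free, its flat underside is 14 mm above the head's bottom; it comes to bear on the foot plate and slides up the shank by at most 14 mm against a spring of 700 N/m with 2 N preload (about 9 N when the bolt is pushed down for turning).
- foot_slot (a point): centre of the slot in the manipulator's steel foot plate, on the plate's upper face, 36 mm above the bench; x along the slot, y across it, z up. The plate is 6 mm thick and 76 mm along x; its slot is 52 mm (x) by 14 mm (y). The bolt goes down here. When the T-head rests on the anchor beside its slot, the wing's centre is 57 mm above this point.
- groove (a point): centre of the floor of the base's groove, straight below foot_slot's centre by 28 mm. In the groove lies the anchor, a steel block 80 x 44 mm, top face touching the foot plate, 8.5 mm thick, with a slot 26 mm (x) by 12 mm (y) along the foot's slot and centred on it in y; along x it lies anywhere up to 12 mm either way of here (not measured). It stays put under forces below 25 N.
- lock_seat (a point): where the wing's centre stands (give or take 13 mm along x, as the anchor lies) when the bolt is locked: 45 mm above foot_slot, head sprung up into a cross groove (12 mm wide, 2.5 mm deep, along y) under the anchor. The head turns freely with the wing's centre 3 to 10 mm lower than this. Lugs let it turn only clockwise from above, from along x to along y, and stop it a few degrees past the quarter turn.
- stand: the manipulator stand, fixed to the bench; origin on the bench below foot_slot, same axes. Grooved aluminium base 180 mm (x), from 50 mm to +y to 170 mm to -y, 30 mm high; on it the foot plate. Its round pillar, 125 mm to -y, bears the manipulator, up to 225 mm high; nothing higher than the foot lies within 100 mm of the slot's centre.
- rack_top (a point): centre of the top face of the grey bolt block, 190 mm (x) by 40 mm (y) by 20 mm high, fixed to the bench. Three pockets, 28 mm (x) by 13 mm (y) and 14 mm deep, at -60, 0 and +60 mm along x, hold the T-bolt and two knurled clamp screws.
- screw_a: knurled steel clamp screw, head 28 mm across, standing in a pocket of the block, its head resting on the block; 28 mm tall; origin at its lower end, z up. To be left alone.
- screw_b: a second one like screw_a, in another pocket. To be left alone.
- dish_c (a point): glass petri dish, 90 mm across, 16 mm high, lying open on the bench; this point is at its centre, 8 mm up. To be left alone.
- jar: small sample jar, 50 mm across, 65 mm high, origin at its underside's centre. To be left alone.
- slidebox: grey slide box 82 x 30 x 30 mm, origin at its underside's centre. To be left alone.
- hexkey: small black hex key, 75 mm by 29 mm, 6 mm thick, lying flat; origin at the middle of its long arm. To be left alone.
- forceps: steel forceps 126 mm long, lying flat, origin at the middle. To be left alone.
- pen: white marker pen, 125 mm, lying flat, origin at the middle. To be left alone.
Not all that is in view belongs to the job. Leave any green look-alike of the tbolt alone.

How it is judged:
By the outcome, as a careful person would: the job done as asked, in the order asked, and still so for the second after the job is handed in, with the robot touching nothing.
It also fails if it takes over 67 s, if anything falls off the work surface, if the arm or the gripper's body presses on something with over 40 N, if the wrist force passes 120 N, or if a joint passes its speed limit or range.

## Working session

There is one attempt and no reset: what is moved stays moved. The work goes in short steps, Python scripts to look and compute and a shell command to move; the robot and the scene stay as the last step left them, time stands still between calls to the robot, and variables do not carry over. Pictures are saved under pics/ and viewed, and the job is handed in when it is done.

```bash
mkdir -p pics
cat > h.py <<'E'
import numpy as np, cv2, json
from scipy.spatial.transform import Rotation as R
from station import bot
def T_tool(s):
    q=s["tool_rot"]; T=np.eye(4); T[:3,:3]=R.from_quat([q[1],q[2],q[3],q[0]]).as_matrix(); T[:3,3]=s["eef_pos"]; return T
def shot(name,fn):
    s=bot.observe(); c=bot.camera(name)
    cv2.imwrite("pics/"+fn+".png",cv2.cvtColor(c["img"],cv2.COLOR_RGB2BGR))
    E=np.array(c["extrinsics"]) if "extrinsics" in c else T_tool(s)@np.array(c["hand_eye"])
    h=c["img"].shape[0]; f=h/2/np.tan(np.radians(c["vertical_fov"])/2)
    np.savez("pics/"+fn+".npz",E=E,K=np.array([[f,0,c["cx"]],[0,f,c["cy"]],[0,0,1]]),d=np.array(c["distortion"],float))
    return c["img"]
def ld(fn): z=np.load("pics/"+fn+".npz"); return z["E"],z["K"],z["d"]
def ray(fn,u,v):
    E,K,d=ld(fn); p=cv2.undistortPoints(np.array([[[u,v]]],float),K,d)[0,0]
    D=E[:3,:3]@np.array([p[0],-p[1],-1]); return E[:3,3],D/np.linalg.norm(D)
def plane(fn,u,v,z):
    o,D=ray(fn,u,v); return o+D*(z-o[2])/D[2]
def proj(fn,P):
    E,K,d=ld(fn); q=np.linalg.inv(E)@np.append(P,1); q=np.array([[q[0],-q[1],-q[2]]])
    return cv2.projectPoints(q,np.zeros(3),np.zeros(3),K,d)[0][0,0]
def tri(obs):
    A=np.zeros((3,3));b=np.zeros(3)
    for fn,u,v in obs:
        o,D=ray(fn,u,v);M=np.eye(3)-np.outer(D,D);A+=M;b+=M@o
    return np.linalg.solve(A,b)
def crop(fn,x,y,w,h,s,out):
    im=cv2.imread("pics/"+fn+".png")[y:y+h,x:x+w]; cv2.imwrite("pics/"+out+".png",cv2.resize(im,None,fx=s,fy=s,interpolation=cv2.INTER_CUBIC))
E
python3 - <<'E'
from h import *
for n in ["top","side","wrist"]: shot(n,n+"0"); print(n,ld(n+"0")[0][:3,3].round(3),ld(n+"0")[1][0,0])
s=bot.observe(); print(s); print(T_tool(s).round(3))
E
```

```text
top [0.326 0.126 1.077] 386.73881404019016
side [0.37  0.939 0.632] 432.86178493283717
wrist [0.085 0.574 0.384] 300.1983942739706
{'clock': 0.15, 'joints': array([ 1.16599315e+00,  2.76458371e-01,  1.50578440e+00,  5.50540645e-06,
        1.36068189e+00, -1.21010067e-01]), 'qd': array([-1.86116737e-03, -3.08632980e-03, -4.96578005e-03, -5.73922763e-04,
        6.95860438e-05,  1.90966682e-03]), 'joint_efforts': array([ 1.23413811e-03, -4.04928446e+01, -2.37430751e+01,  7.05842930e-02,
        3.16595414e-02, -8.40268331e-05]), 'eef_pos': array([0.16085281, 0.55163509, 0.2048216 ]), 'tool_rot': array([-0.56545196,  0.5659187 ,  0.42385488, -0.42467298]), 'ft_force': array([ 2.04456659,  0.38981804, -0.34171794]), 'moment': array([ 0.00551154,  0.02297962, -0.0235718 ]), 'finger_gap': 0.09401724514014172}
[[ 0.28  -0.001 -0.96   0.161]
 [ 0.96  -0.001  0.28   0.552]
 [-0.001 -1.     0.     0.205]
 [ 0.     0.     0.     1.   ]]
```

View pics/top0.png

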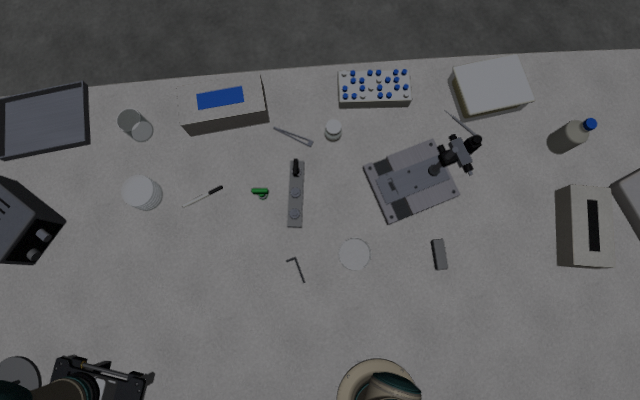

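View pics/side0.png

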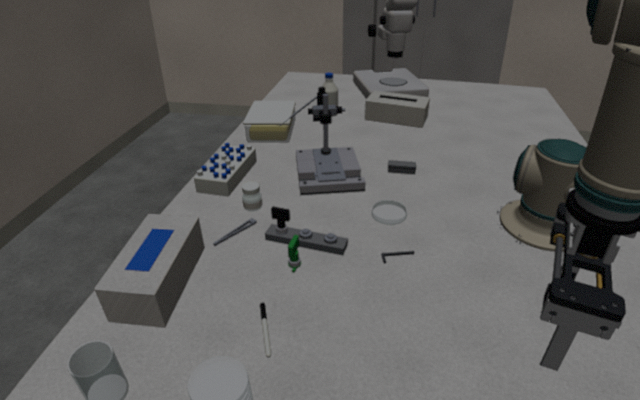

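View pics/wrist0.png

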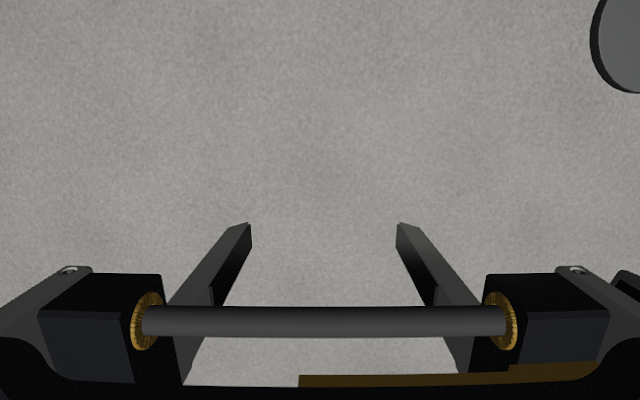

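The top view shows the grey block at (295,193), with a black-winged bolt at (296,167) and two screws at (295,190) and (295,211). The stand is at about (410,182). The candidates are the black wing at (296,167), upright in a pocket, which fits the description, and the green look-alike at (260,191), lying on the bench, which I leave alone. I'll confirm in crops.

Run:
```python
from h import *
crop("top0",235,145,100,90,6,"t_rack"); crop("top0",355,130,130,100,6,"t_stand")
crop("side0",255,195,110,80,6,"s_rack"); crop("side0",285,80,90,120,5,"s_stand")
print(plane("top0",295,193,.02),plane("top0",391,184,.036))
```

```text
[0.56577929 0.17548845 0.02      ] [ 0.56543374 -0.09241987  0.036     ]
```

View pics/t_rack.png

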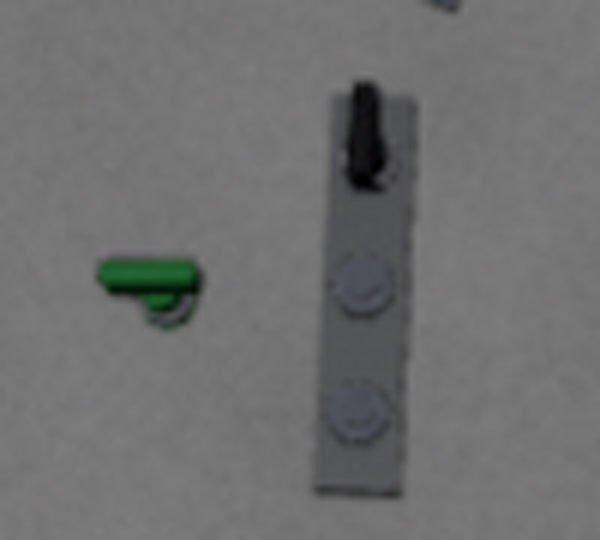

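View pics/t_stand.png

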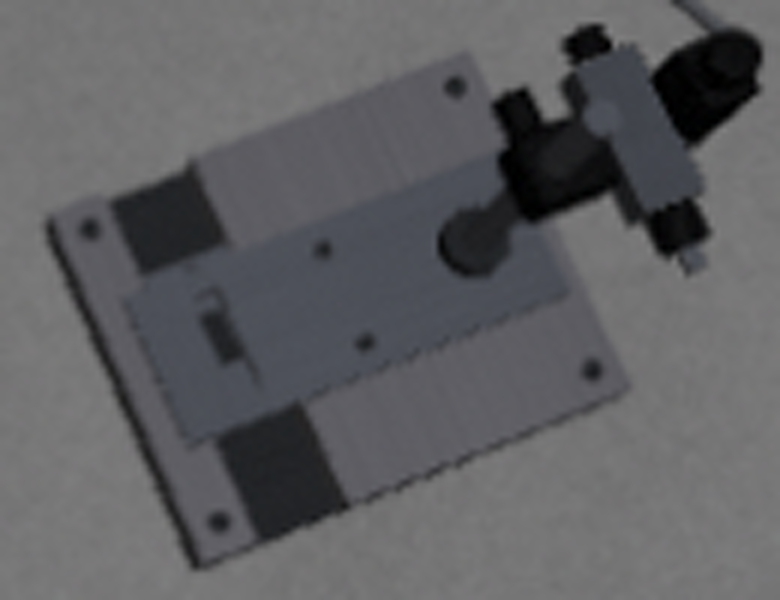

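View pics/s_rack.png

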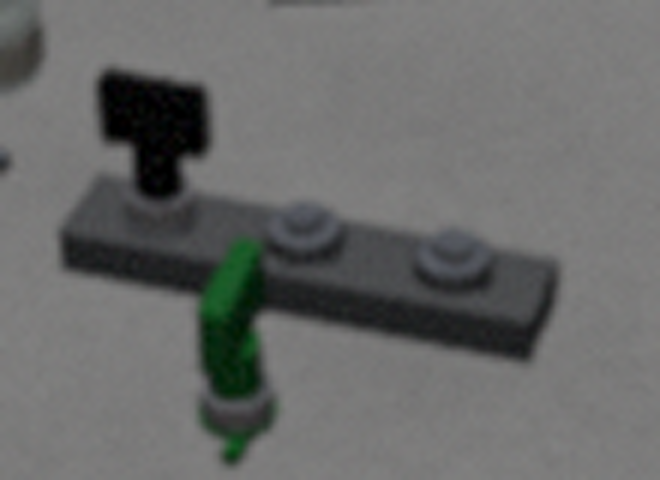

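View pics/s_stand.png

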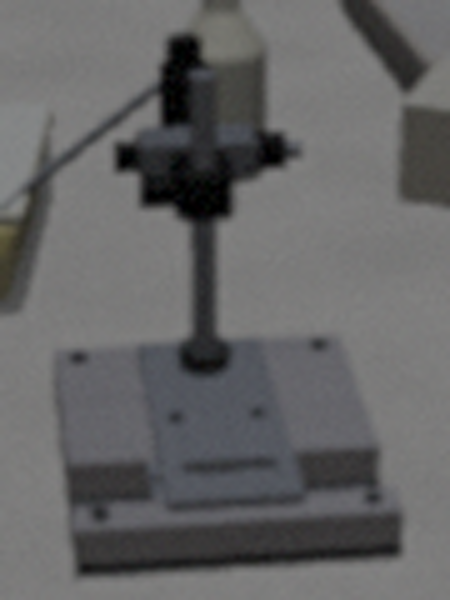

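```bash
cat >> h.py <<'E'
def go(pos,az=None):
    """print shift (cm, tool axes) and rotvec to reach TCP pos with tool y down and tool x azimuth az deg"""
    s=bot.observe();T=T_tool(s)
    d=T[:3,:3].T@(np.array(pos)-T[:3,3])*100
    out="tx,ty,tz= %.2f %.2f %.2f"%tuple(d)
    if az is not None:
        a=np.radians(az);x=np.array([np.cos(a),np.sin(a),0]);y=np.array([0,0,-1.]);z=np.cross(x,y)
        rv=R.from_matrix(T[:3,:3].T@np.stack([x,y,z],1)).as_rotvec(); out+="  ax,ay,az= %.3f %.3f %.3f"%tuple(rv)
    print("t=%.2f TCP"%s["clock"],s["eef_pos"].round(4),"azx=%.2f"%np.degrees(np.arctan2(T[1,0],T[0,0])),"F",s["ft_force"].round(1),"M",s["moment"].round(2),"gap %.4f"%s["finger_gap"],"j6 %.2f"%s["joints"][5]); print("  "+out)
E
python3 - <<'E'
from h import *
h=np.load("pics/wrist0.npz")["E"]; print(h[:3,2],h[:3,:3].round(2).tolist())
# wing: top view top face, side view wing centre
w=tri([("top0",235+367/6,145+133/6),("side0",255+155/6,195+112/6)]); print("wing",w)
print("sleeve/rack screws",plane("top0",235+363/6,145+283/6,.028),plane("top0",235+358/6,145+408/6,.028))
print("block corners",[plane("top0",235+a/6,145+b/6,.02).round(3) for a,b in [(335,95),(417,98),(403,488),(317,485)]])
print("slot ends",[plane("top0",355+a/6,130+b/6,.036).round(3) for a,b in [(205,288),(258,380)]])
go([.60,.165,.20],87)
E
```

```text
[-0.2645388   0.07845572  0.9611784 ] [[0.28, -0.92, -0.26], [0.96, 0.27, 0.08], [-0.0, -0.28, 0.96]]
wing [0.62602024 0.16499808 0.06856652]
sleeve/rack screws [0.566214   0.17355682 0.028     ] [0.50783551 0.1800133  0.028     ]
block corners [array([0.661, 0.181, 0.02 ]), array([0.656, 0.142, 0.02 ]), array([0.47 , 0.162, 0.02 ]), array([0.475, 0.202, 0.02 ])]
slot ends [array([ 0.583, -0.089,  0.036]), array([ 0.537, -0.109,  0.036])]
t=0.15 TCP [0.1609 0.5516 0.2048] azx=73.74 F [ 2.   0.4 -0.3] M [ 0.01  0.02 -0.02] gap 0.0940 j6 -0.12
  tx,ty,tz= -24.82 0.51 -52.98  ax,ay,az= -0.000 -0.231 -0.001
```

```bash
python3 -m handwheel '[{"tx":-24.5,"ty":0.5,"tz":-53,"ay":-0.18,"claw":100},{"tx":-24.5,"ty":0.5,"tz":-53,"ay":-0.18,"claw":100},{"tx":-24.5,"ty":0.5,"tz":-53,"ay":-0.18,"claw":100},{"tx":-24.5,"ty":0.5,"tz":-53,"ay":-0.18,"claw":100},{"tx":-24.5,"ty":0.5,"tz":-53,"ay":-0.18,"claw":100},{"tx":-24.5,"ty":0.5,"tz":-53,"ay":-0.18,"claw":100},{"tx":-24.5,"ty":0.5,"tz":-53,"ay":-0.18,"claw":100},{"tx":-24.5,"ty":0.5,"tz":-53,"ay":-0.18,"claw":100},{"tx":-24.5,"ty":0.5,"tz":-53,"ay":-0.18,"claw":100},{"tx":-24.5,"ty":0.5,"tz":-53,"ay":-0.18,"claw":100}]'
python3 -m handwheel '[{"tx":0,"claw":100},{"tx":0,"claw":100}]'
python3 - <<'E'
from h import *
shot("wrist","wr1"); go([.56,-.10,.20],110)
E
```

```text
t=0.20 TCP [0.1609 0.5517 0.205 ] azx=73.74 F [-0.7 -0.  -0.3] M [-0.    0.02 -0.  ] gap 0.0939 j6 -0.12
  tx,ty,tz= -51.39 0.54 -56.56  ax,ay,az= -0.000 -0.633 -0.001schema error: expected keys tx, ty, tz, ax, ay, az, claw
schema error: expected keys tx, ty, tz, ax, ay, az, claw
```

View pics/wr1.png

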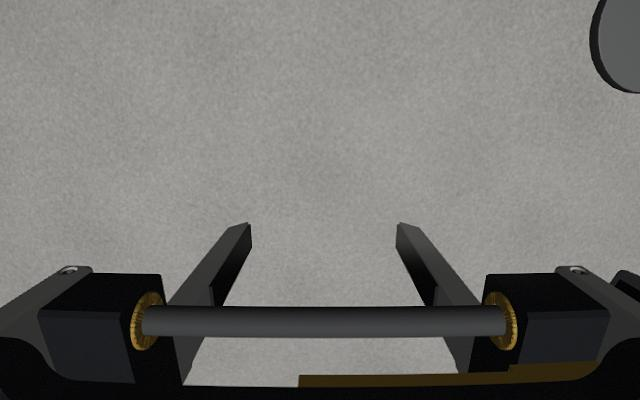

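The call was refused because every row needs all the keys, so nothing moved and the picture is the old view. I'll retype it.

```bash
python3 -m handwheel '[{"tx":-24.5,"ty":0.5,"tz":-53,"ax":0,"ay":-0.18,"az":0,"claw":100},{"tx":-24.5,"ty":0.5,"tz":-53,"ax":0,"ay":-0.18,"az":0,"claw":100},{"tx":-24.5,"ty":0.5,"tz":-53,"ax":0,"ay":-0.18,"az":0,"claw":100},{"tx":-24.5,"ty":0.5,"tz":-53,"ax":0,"ay":-0.18,"az":0,"claw":100},{"tx":-24.5,"ty":0.5,"tz":-53,"ax":0,"ay":-0.18,"az":0,"claw":100},{"tx":-24.5,"ty":0.5,"tz":-53,"ax":0,"ay":-0.18,"az":0,"claw":100},{"tx":-24.5,"ty":0.5,"tz":-53,"ax":0,"ay":-0.18,"az":0,"claw":100},{"tx":-24.5,"ty":0.5,"tz":-53,"ax":0,"ay":-0.18,"az":0,"claw":100},{"tx":-24.5,"ty":0.5,"tz":-53,"ax":0,"ay":-0.18,"az":0,"claw":100},{"tx":-24.5,"ty":0.5,"tz":-53,"ax":0,"ay":-0.18,"az":0,"claw":100}]'
python3 - <<'E'
from h import *
go([.60,.165,.20],84)
E
```

```text
clock: 1.45
eef_pos: [0.6033, 0.1654, 0.1994]
tool_rot: [-0.526, 0.526, 0.472, -0.473]
ft_force: [0.6, -0.1, 0.4]
finger_gap: 0.094
t=1.45 TCP [0.6033 0.1654 0.1994] azx=83.87 F [ 0.6 -0.1  0.4] M [0.02 0.03 0.02] gap 0.0940 j6 -1.31
  tx,ty,tz= -0.08 -0.06 0.32  ax,ay,az= -0.000 -0.002 -0.002
```

Run:
```python
from h import *
shot("wrist","wr1"); go([.54,-.10,.20],112)
```

```text
t=1.50 TCP [0.6048 0.1643 0.1992] azx=83.85 F [ 2.5 -0.5  0.6] M [-0.03 -0.1   0.02] gap 0.0937 j6 -1.31
  tx,ty,tz= -26.98 -0.01 3.60  ax,ay,az= 0.001 -0.491 -0.003
```

View pics/wr1.png

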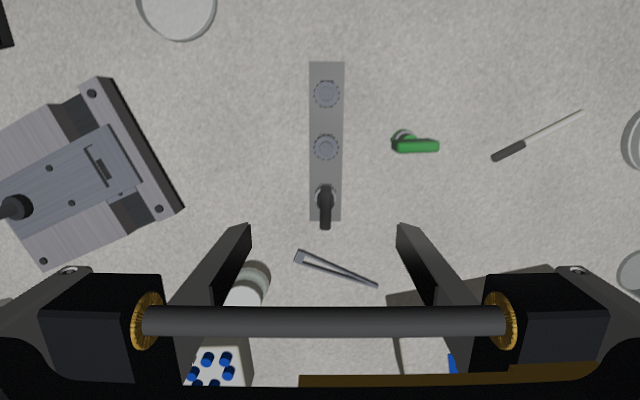

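Run:
```python
from h import *
crop("wr1",290,50,75,190,3,"c1"); crop("wr1",60,120,90,90,6,"c2")
im=cv2.imread("pics/wr1.png"); g=im.max(2)
r=g[170:240,300:350]; m=(r<60).astype(np.uint8)
n,l,st,c=cv2.connectedComponentsWithStats(m); print(st,c)
```

```text
[[   0    0   50   70 2994]
 [  17   16   16   44  506]] [[24.44388778 34.13126253]
 [24.83201581 36.68181818]]
```

View pics/c1.png

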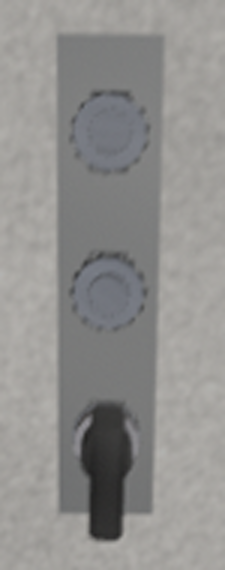

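View pics/c2.png

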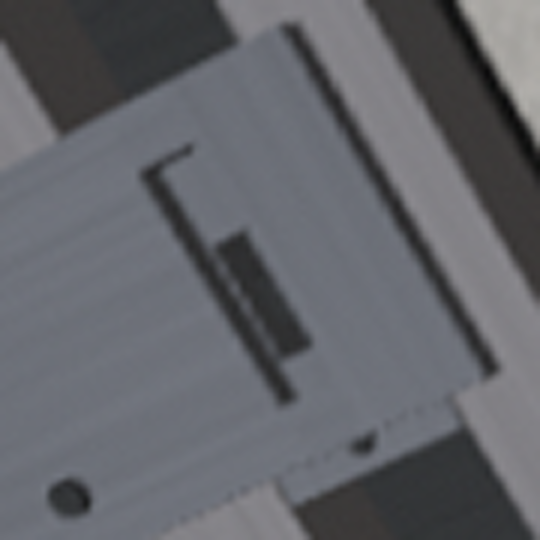

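Run:
```python
from h import *
P=lambda a,b,z:plane("wr1",290+a/3,50+b/3,z)
c=[P(57,35,.02),P(164,35,.02),P(152,512,.02),P(60,512,.02)]
for p in c: print(p.round(4))
n=(c[0]+c[1])/2; f=(c[2]+c[3])/2; d=f-n; L=np.linalg.norm(d); d/=L
print("len",L,"wid",np.linalg.norm(c[0]-c[1]),np.linalg.norm(c[3]-c[2]),"az",np.degrees(np.arctan2(d[1],d[0])))
ctr=(n+f)/2
for k in(-.06,0,.06): print(k,(ctr+k*d).round(4))
print("screws",P(110,132,.028).round(4),P(107,292,.028).round(4))
e=P(106,537,.084); print("far end",e, "bolt",e-.022*d)
C=lambda a,b,z:plane("wr1",60+a/6,120+b/6,z)
s=[C(145,175,.036),C(192,148,.036),C(290,402,.036)]; print("slot",[x.round(4) for x in s], np.linalg.norm(s[0]-s[2]))
v=s[0]-s[2];print(np.degrees(np.arctan2(v[1],v[0])))
```

```text
[0.4743 0.1623 0.02  ]
[0.4785 0.2018 0.02  ]
[0.666  0.1802 0.02  ]
[0.6619 0.1412 0.02  ]
len 0.18875214268594248 wid 0.03967046817511338 0.03914038582814373 az -6.500791515011482
-0.06 [0.5105 0.1782 0.02  ]
0 [0.5702 0.1714 0.02  ]
0.06 [0.6298 0.1646 0.02  ]
screws [0.5111 0.1782 0.028 ] [0.5701 0.1709 0.028 ]
far end [0.6484251  0.16202989 0.084     ] bolt [0.62656655 0.16452066 0.084     ]
slot [array([ 0.5395, -0.1115,  0.036 ]), array([ 0.5355, -0.1001,  0.036 ]), array([ 0.5875, -0.0955,  0.036 ])] 0.05063891549189585
-161.5899835230356
```

Run:
```python
from h import *
go([.635,-.07,.15],111)
```

```text
t=1.50 TCP [0.6048 0.1643 0.1992] azx=83.85 F [ 2.5 -0.5  0.6] M [-0.03 -0.1   0.02] gap 0.0937 j6 -1.31
  tx,ty,tz= -22.96 4.99 -5.51  ax,ay,az= 0.001 -0.474 -0.003
```

```bash
python3 -m handwheel '[{"tx":-23,"ty":5,"tz":-5.5,"ax":0,"ay":-0.47,"az":0,"claw":100},{"tx":-23,"ty":5,"tz":-5.5,"ax":0,"ay":-0.47,"az":0,"claw":100},{"tx":-23,"ty":5,"tz":-5.5,"ax":0,"ay":-0.47,"az":0,"claw":100},{"tx":-23,"ty":5,"tz":-5.5,"ax":0,"ay":-0.47,"az":0,"claw":100},{"tx":-23,"ty":5,"tz":-5.5,"ax":0,"ay":-0.47,"az":0,"claw":100},{"tx":-23,"ty":5,"tz":-5.5,"ax":0,"ay":-0.47,"az":0,"claw":100}]'
python3 - <<'E'
from h import *
im=shot("wrist","wr2"); go([.6285,.1645,.12],83.5)
E
```

```text
clock: 2.25
eef_pos: [0.6341, -0.0688, 0.1499]
tool_rot: [0.401, -0.402, -0.582, 0.582]
ft_force: [-0.5, 0.1, 0.6]
finger_gap: 0.0938
t=2.30 TCP [ 0.6344 -0.0683  0.1503] azx=110.85 F [ 1.  -0.2 -0.3] M [ 0.07 -0.04  0.01] gap 0.0940 j6 -2.15
  tx,ty,tz= 21.97 2.98 -7.74  ax,ay,az= 0.001 0.477 -0.002
```

View pics/wr2.png

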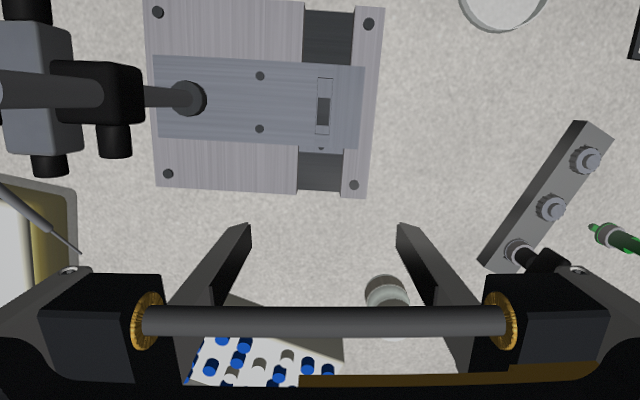

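Run:
```python
from h import *
crop("wr2",295,55,80,105,6,"c3")
```

```text
(no output)
```

View pics/c3.png

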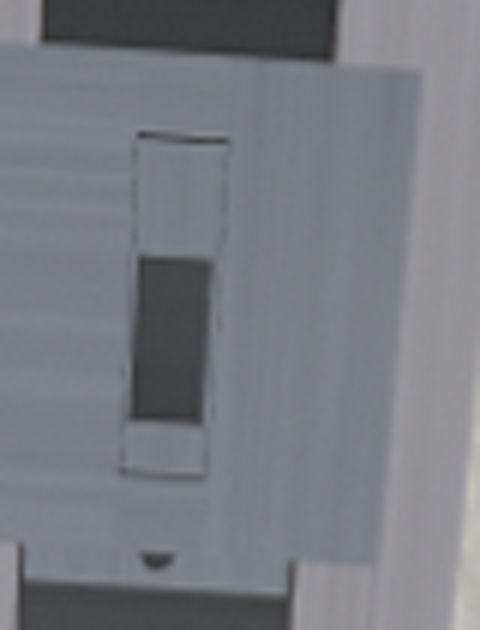

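Run:
```python
from h import *
P=lambda a,b,z:plane("wr2",295+a/6,55+b/6,z)[:2]
s=[P(*q,.036) for q in [(136,133),(230,141),(206,478),(120,472)]]
o=[P(*q,.030) for q in [(137,258),(214,260),(203,422),(130,420)]]
for n,c in(("slot",s),("open",o)):
    m=np.mean(c,0); t=(c[2]+c[3]-c[0]-c[1])/2; print(n,m.round(4),"L %.4f W %.4f %.4f az %.2f"%(np.linalg.norm(t),np.linalg.norm(c[0]-c[1]),np.linalg.norm(c[2]-c[3]),np.degrees(np.arctan2(t[1],t[0]))))
# plate edges for azimuth : right edge, left base edges
a,b=P(420,70,.036),P(376,560,.036);t=b-a;print("plate right edge az",np.degrees(np.arctan2(t[1],t[0])),np.linalg.norm(t))
im=cv2.imread("pics/wr2.png")
Q=lambda u,v,z:plane("wr2",u,v,z)[:2]
a,b=Q(385,8,.03),Q(366,198,.03);t=b-a;print("base edge az",np.degrees(np.arctan2(t[1],t[0])),np.linalg.norm(t))
```

```text
slot [ 0.5599 -0.0979] L 0.0514 W 0.0145 0.0138 az 17.35
open [ 0.5645 -0.0964] L 0.0253 W 0.0122 0.0119 az 17.56
plate right edge az 17.32509532084234 0.07482593235693208
base edge az 17.36059408880202 0.1780158999119746
```

```bash
python3 -m handwheel '[{"tx":22,"ty":2,"tz":-7.7,"ax":0,"ay":0.475,"az":0,"claw":50},{"tx":22,"ty":2,"tz":-7.7,"ax":0,"ay":0.475,"az":0,"claw":50},{"tx":22,"ty":2,"tz":-7.7,"ax":0,"ay":0.475,"az":0,"claw":50},{"tx":22,"ty":2,"tz":-7.7,"ax":0,"ay":0.475,"az":0,"claw":50},{"tx":22,"ty":2,"tz":-7.7,"ax":0,"ay":0.475,"az":0,"claw":50},{"tx":22,"ty":2,"tz":-7.7,"ax":0,"ay":0.475,"az":0,"claw":50}]'
python3 - <<'E'
from h import *
im=shot("wrist","wr3"); go([.6285,.1645,.05],83.5)
E
```

```text
clock: 3.05
eef_pos: [0.6274, 0.166, 0.1303]
tool_rot: [-0.525, 0.527, 0.472, -0.472]
ft_force: [-0.7, 0.5, 0.0]
finger_gap: 0.0469
t=3.10 TCP [0.6277 0.165  0.1304] azx=83.71 F [-0.1  0.7 -0.2] M [-0.01  0.05 -0.02] gap 0.0469 j6 -1.31
  tx,ty,tz= -0.02 8.04 -0.07  ax,ay,az= 0.002 0.004 -0.002
```

View pics/wr3.png

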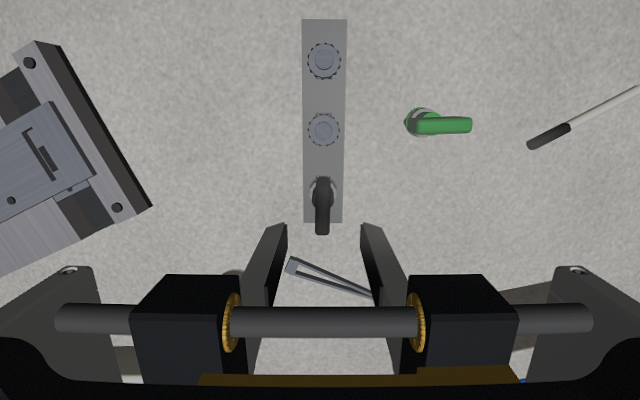

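Run:
```python
from h import *
crop("wr3",285,160,80,90,6,"c4")
e=plane("wr3",322.3,235,.084); d=np.array([.9936,-.1132,0]); print(e,e-.022*d)
```

```text
[0.64855313 0.16227682 0.084     ] [0.62669393 0.16476722 0.084     ]
```

View pics/c4.png

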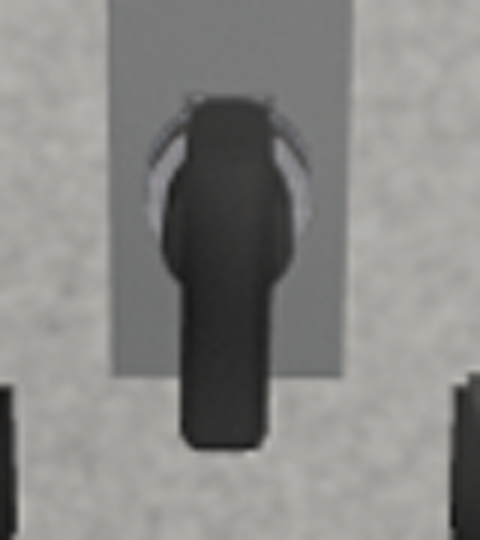

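```bash
python3 -m handwheel '[{"tx":0,"ty":5,"tz":0,"ax":0,"ay":0,"az":0,"claw":50},{"tx":0,"ty":8,"tz":0,"ax":0,"ay":0,"az":0,"claw":50},{"tx":0,"ty":8,"tz":0,"ax":0,"ay":0,"az":0,"claw":50},{"tx":0,"ty":8,"tz":0,"ax":0,"ay":0,"az":0,"claw":5},{"tx":0,"ty":8,"tz":0,"ax":0,"ay":0,"az":0,"claw":5},{"tx":0,"ty":8,"tz":0,"ax":0,"ay":0,"az":0,"claw":5},{"tx":0,"ty":8,"tz":0,"ax":0,"ay":0,"az":0,"claw":5},{"tx":0,"ty":8,"tz":0,"ax":0,"ay":0,"az":0,"claw":5}]' 40
python3 - <<'E'
from h import *
go([.565,-.096,.2])
shot("side","si1")
crop("side0",255,195,110,80,6,"s_rack"); crop("si1",225,150,160,130,5,"c5")
E
```

```text
clock: 4.1
eef_pos: [0.6282, 0.1649, 0.0512]
tool_rot: [-0.526, 0.528, 0.472, -0.472]
ft_force: [0.8, 0.6, 3.5]
finger_gap: 0.012
t=4.10 TCP [0.6282 0.1649 0.0512] azx=83.72 F [0.8 0.6 3.5] M [-0.04  0.14 -0.02] gap 0.0120 j6 -1.31
  tx,ty,tz= -26.65 -14.85 3.39
```

View pics/c5.png

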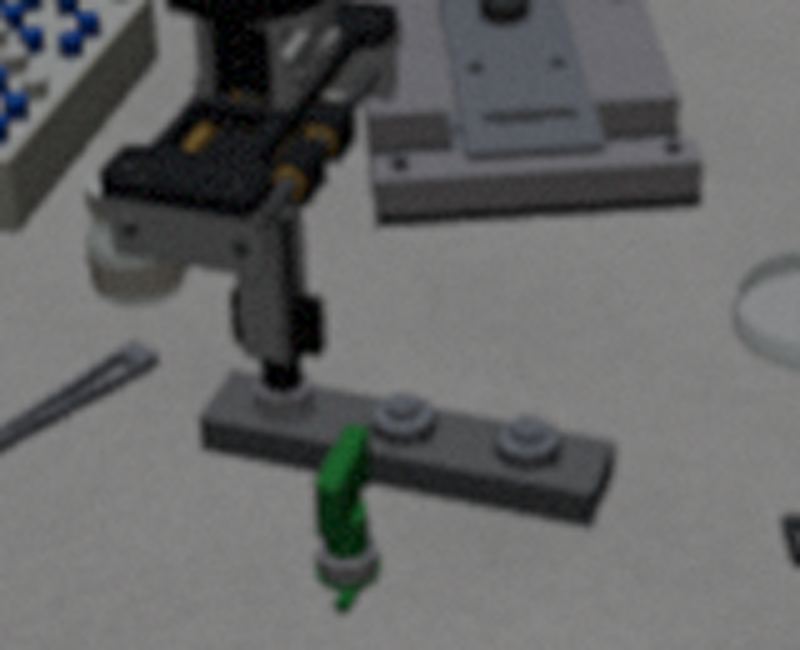

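```bash
python3 -m handwheel '[{"tx":0,"ty":-3,"tz":0,"ax":0,"ay":0,"az":0,"claw":5},{"tx":0,"ty":-8,"tz":0,"ax":0,"ay":0,"az":0,"claw":5},{"tx":0,"ty":-12,"tz":0,"ax":0,"ay":0,"az":0,"claw":5},{"tx":0,"ty":-12,"tz":0,"ax":0,"ay":0,"az":0,"claw":5}]' 40
python3 - <<'E'
from h import *
shot("wrist","wr4")
go([.565,-.096,.13],107.4)
E
```

```text
clock: 4.65
eef_pos: [0.6299, 0.1656, 0.1744]
tool_rot: [-0.524, 0.529, 0.474, -0.47]
ft_force: [0.4, 0.0, -1.2]
finger_gap: 0.0118
t=4.70 TCP [0.6283 0.1653 0.1718] azx=83.72 F [-0.5  0.6 -1.7] M [ 0.07  0.02 -0.02] gap 0.0118 j6 -1.31
  tx,ty,tz= -26.66 4.20 3.45  ax,ay,az= 0.004 -0.413 -0.002
```

View pics/wr4.png

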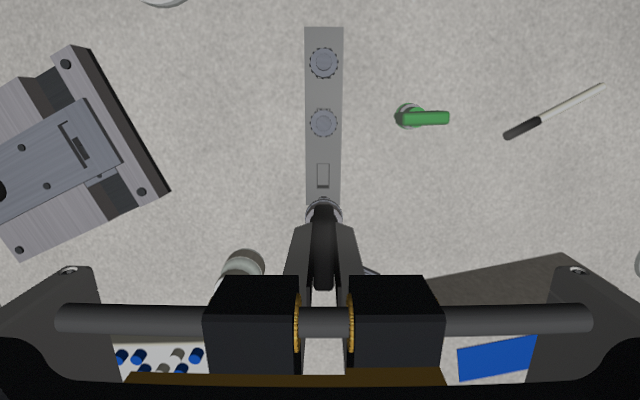

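Run:
```python
from h import *
crop("wr4",275,190,100,110,6,"c6")
```

```text
(no output)
```

View pics/c6.png

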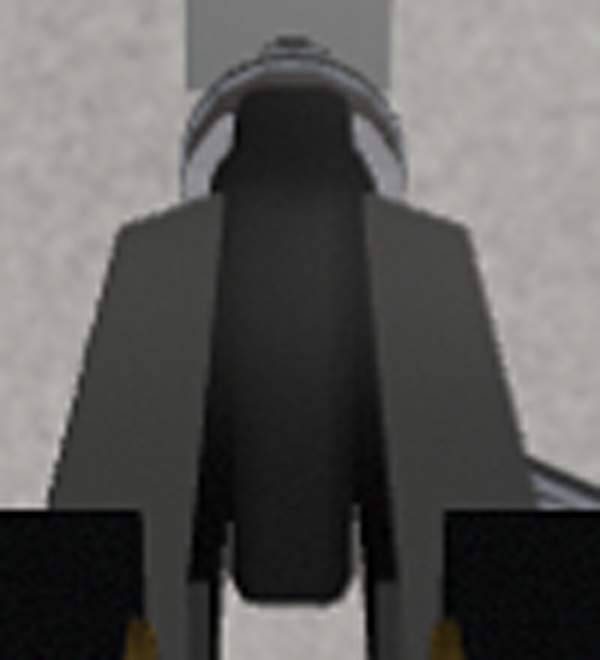

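Run:
```python
from h import *
s=bot.observe();T=T_tool(s)
for u,v,dz in [(323.7,290.3,.0328),(323.7,204,.0028),(275+291/6,190+38/6,-.0452)]:
    p=plane("wr4",u,v,s["eef_pos"][2]+dz); print((T[:3,:3].T@(p-T[:3,3])*1000).round(2))
```

```text
[  0.21 -32.69 -23.21]
[ 0.23 -2.89 18.89]
[ 0.19 45.16  9.23]
```

Run:
```python
from h import *
s=bot.observe();H=np.array(bot.camera("wrist")["hand_eye"])
T=ld("wr4")[0]@np.linalg.inv(H); print(T[:3,3],T[:3,:3].round(4).tolist())
for u,v,dz in [(323.7,290.3,-.0328),(323.7,204,-.0028),(275+291/6,190+38/6,.0452)]:
    o,D=ray("wr4",u,v); o=T[:3,:3].T@(o-T[:3,3]); D=T[:3,:3].T@D
    p=o+D*(dz-o[1])/D[1]; print((p*1000).round(2))
go([.565,-.096,.13],107.4)
```

```text
[0.62994157 0.16559305 0.1744218 ] [[0.1093, 0.0093, -0.994], [0.994, -0.001, 0.1093], [0.0001, -1.0, -0.0094]]
[ -0.24 -32.8  -19.82]
[-0.26 -2.8  21.32]
[-0.35 45.2  11.84]
t=4.75 TCP [0.6271 0.1651 0.1701] azx=83.72 F [-1.3 -0.4 -2.4] M [ 0.04  0.05 -0.06] gap 0.0118 j6 -1.31
  tx,ty,tz= -26.62 4.06 3.33  ax,ay,az= 0.001 -0.413 -0.002
```

```bash
python3 -m handwheel '[{"tx":-26.6,"ty":4,"tz":3.4,"ax":0,"ay":-0.413,"az":0,"claw":5},{"tx":-26.6,"ty":4,"tz":3.4,"ax":0,"ay":-0.413,"az":0,"claw":5},{"tx":-26.6,"ty":4,"tz":3.4,"ax":0,"ay":-0.413,"az":0,"claw":5},{"tx":-26.6,"ty":4,"tz":3.4,"ax":0,"ay":-0.413,"az":0,"claw":5},{"tx":-26.6,"ty":4,"tz":3.4,"ax":0,"ay":-0.413,"az":0,"claw":5},{"tx":-26.6,"ty":6,"tz":3.4,"ax":0,"ay":-0.413,"az":0,"claw":5},{"tx":-26.6,"ty":7,"tz":3.4,"ax":0,"ay":-0.413,"az":0,"claw":5},{"tx":-26.6,"ty":7,"tz":3.4,"ax":0,"ay":-0.413,"az":0,"claw":5},{"tx":-26.6,"ty":7,"tz":3.4,"ax":0,"ay":-0.413,"az":0,"claw":5}]' 40
python3 - <<'E'
from h import *
shot("wrist","wr5"); 
s=bot.observe(); E=ld("wr5")[0]; 
go([.565,-.096,.09],107.4)
E
```

```text
clock: 5.88
eef_pos: [0.5645, -0.0953, 0.1005]
tool_rot: [0.418, -0.419, -0.57, 0.57]
ft_force: [0.4, 1.1, -1.0]
finger_gap: 0.0116
t=5.92 TCP [ 0.5648 -0.0954  0.1009] azx=107.44 F [ 0.  -0.1 -1.2] M [ 0.05 -0.04  0.01] gap 0.0117 j6 -2.16
  tx,ty,tz= -0.07 1.09 -0.00  ax,ay,az= 0.001 0.001 -0.003
```

View pics/wr5.png

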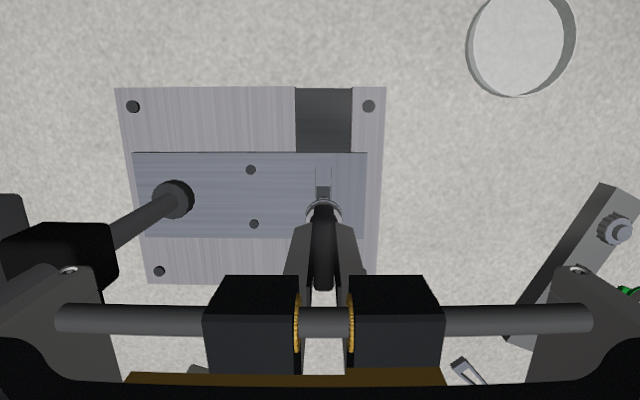

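Run:
```python
from h import *
crop("wr5",295,150,60,80,7,"c7")
```

```text
(no output)
```

View pics/c7.png

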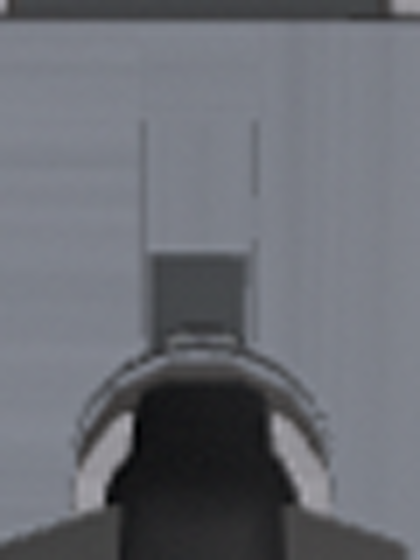

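Run:
```python
from h import *
H=np.array(bot.camera("wrist")["hand_eye"])
T=ld("wr5")[0]@np.linalg.inv(H); print(T[:3,3])
def tl(a,b,zw):
    p=plane("wr5",295+a/7,150+b/7,zw); return (T[:3,:3].T@(p-T[:3,3])*1000).round(2)
print("open L,R near corners",tl(150,255,.03),tl(246,255,.03))
print("slot sides",tl(143,190,.036),tl(257,190,.036))
zb=T[2,3]-.0452
print("head near-bottom", tl(166,338,zb),tl(238,338,zb), "top edge",tl(166,347,zb+.006),tl(238,347,zb+.006))
```

```text
[ 0.56451168 -0.09527219  0.10054786]
open L,R near corners [-6.91 70.56 13.44] [ 4.87 70.54 13.46]
slot sides [-7.55 64.57 23.01] [ 5.99 64.53 23.03]
head near-bottom [-4.56 45.21 10.57] [ 3.47 45.19 10.59] top edge [-4.46 39.21 11.39] [ 3.36 39.19 11.41]
```

```bash
python3 -m handwheel '[{"tx":-0.05,"ty":0.5,"tz":0.08,"ax":0,"ay":0,"az":0,"claw":5},{"tx":-0.05,"ty":1.5,"tz":0.08,"ax":0,"ay":0,"az":0,"claw":5},{"tx":-0.05,"ty":2.2,"tz":0.08,"ax":0,"ay":0,"az":0,"claw":5},{"tx":-0.05,"ty":2.4,"tz":0.08,"ax":0,"ay":0,"az":0,"claw":5},{"tx":-0.05,"ty":2.5,"tz":0.08,"ax":0,"ay":0,"az":0,"claw":5},{"tx":-0.05,"ty":2.6,"tz":0.08,"ax":0,"ay":0,"az":0,"claw":5},{"tx":-0.05,"ty":2.7,"tz":0.08,"ax":0,"ay":0,"az":0,"claw":5}]' 40
python3 - <<'E'
from h import *
go([.565,-.096,.0665],107.4)
E
```

```text
clock: 6.85
eef_pos: [0.5644, -0.0963, 0.0743]
tool_rot: [0.417, -0.42, -0.57, 0.57]
ft_force: [0.2, -0.3, -1.1]
finger_gap: 0.012
t=6.85 TCP [ 0.5644 -0.0963  0.0743] azx=107.43 F [ 0.2 -0.3 -1.1] M [ 0.03 -0.01  0.02] gap 0.0120 j6 -2.16
  tx,ty,tz= 0.01 0.78 -0.06  ax,ay,az= 0.001 0.001 -0.003
```

```bash
python3 -m handwheel '[{"tx":0,"ty":0.1,"tz":0,"ax":0,"ay":0,"az":0,"claw":5},{"tx":0,"ty":0.2,"tz":0,"ax":0,"ay":0,"az":0,"claw":5},{"tx":0,"ty":0.3,"tz":0,"ax":0,"ay":0,"az":0,"claw":5},{"tx":0,"ty":0.3,"tz":0,"ax":0,"ay":0,"az":0,"claw":5}]' 40
python3 - <<'E'
from h import *
go([.565,-.096,.0665],107.4)
E
```

```text
clock: 7.35
eef_pos: [0.5644, -0.0963, 0.0712]
tool_rot: [0.417, -0.42, -0.57, 0.57]
ft_force: [0.4, -0.2, -2.1]
finger_gap: 0.0121
t=7.35 TCP [ 0.5644 -0.0963  0.0712] azx=107.43 F [ 0.4 -0.2 -2.1] M [-0.    0.03  0.01] gap 0.0121 j6 -2.16
  tx,ty,tz= 0.01 0.47 -0.07  ax,ay,az= 0.001 0.001 -0.003
```

```bash
python3 -m handwheel '[{"tx":0,"ty":0.2,"tz":0,"ax":0,"ay":0,"az":0,"claw":5},{"tx":0,"ty":0.5,"tz":0,"ax":0,"ay":0,"az":0,"claw":5},{"tx":0,"ty":0.7,"tz":0,"ax":0,"ay":0,"az":0,"claw":5},{"tx":0,"ty":0.7,"tz":0,"ax":0,"ay":0,"az":0,"claw":5}]' 40
python3 - <<'E'
from h import *
go([.565,-.096,.0565],107.4)
E
```

```text
clock: 7.85
eef_pos: [0.5645, -0.0963, 0.0644]
tool_rot: [0.417, -0.42, -0.57, 0.57]
ft_force: [-0.9, -0.2, 3.5]
finger_gap: 0.0115
t=7.85 TCP [ 0.5645 -0.0963  0.0644] azx=107.43 F [-0.9 -0.2  3.5] M [ 0.05  0.16 -0.  ] gap 0.0115 j6 -2.16
  tx,ty,tz= 0.02 0.79 -0.05  ax,ay,az= 0.002 0.001 -0.003
```

```bash
python3 -m handwheel '[{"tx":0,"ty":0.3,"tz":0,"ax":0,"ay":0,"az":0,"claw":5},{"tx":0,"ty":0.6,"tz":0,"ax":0,"ay":0,"az":0,"claw":5},{"tx":0,"ty":0.8,"tz":0,"ax":0,"ay":0,"az":0,"claw":5},{"tx":0,"ty":0.8,"tz":0,"ax":0,"ay":0,"az":0,"claw":5},{"tx":0,"ty":0.8,"tz":0,"ax":0,"ay":0,"az":0,"claw":5}]' 40
python3 - <<'E'
from h import *
go([.565,-.096,.0565],17.4)
E
```

```text
clock: 8.48
eef_pos: [0.5646, -0.0963, 0.0571]
tool_rot: [0.417, -0.42, -0.57, 0.57]
ft_force: [-1.5, 0.6, 7.5]
finger_gap: 0.0118
t=8.47 TCP [ 0.5646 -0.0963  0.0571] azx=107.44 F [-1.5  0.6  7.5] M [ 0.17  0.49 -0.01] gap 0.0118 j6 -2.16
  tx,ty,tz= 0.02 0.06 -0.05  ax,ay,az= 0.004 1.571 -0.001
```

```bash
python3 -m handwheel '[{"tx":0,"ty":0.05,"tz":0,"ax":0,"ay":0.15,"az":0,"claw":5},{"tx":0,"ty":0.05,"tz":0,"ax":0,"ay":0.3,"az":0,"claw":5},{"tx":0,"ty":0.05,"tz":0,"ax":0,"ay":0.45,"az":0,"claw":5},{"tx":0,"ty":0.05,"tz":0,"ax":0,"ay":0.45,"az":0,"claw":5}]' 40
python3 - <<'E'
from h import *
go([.565,-.096,.0565],17.4)
E
```

```text
clock: 8.98
eef_pos: [0.5658, -0.0969, 0.0577]
tool_rot: [-0.533, 0.538, 0.463, -0.461]
ft_force: [-0.0, -0.5, 7.1]
finger_gap: 0.0115
t=8.97 TCP [ 0.5658 -0.0969  0.0577] azx=81.60 F [-0.  -0.5  7.1] M [0.03 0.18 0.01] gap 0.0115 j6 -1.71
  tx,ty,tz= 0.07 0.12 0.10  ax,ay,az= 0.007 1.120 0.001
```

```bash
python3 -m handwheel '[{"tx":0.04,"ty":0.1,"tz":0.1,"ax":0,"ay":0.18,"az":0,"claw":5},{"tx":0.04,"ty":0.1,"tz":0.1,"ax":0,"ay":0.36,"az":0,"claw":5},{"tx":0.04,"ty":0.1,"tz":0.1,"ax":0,"ay":0.54,"az":0,"claw":5},{"tx":0.04,"ty":0.1,"tz":0.1,"ax":0,"ay":0.72,"az":0,"claw":5},{"tx":0.04,"ty":0.1,"tz":0.1,"ax":0,"ay":0.9,"az":0,"claw":5},{"tx":0.04,"ty":0.1,"tz":0.1,"ax":0,"ay":1.0,"az":0,"claw":5},{"tx":0.04,"ty":0.1,"tz":0.1,"ax":0,"ay":1.0,"az":0,"claw":5}]' 40
python3 - <<'E'
from h import *
go([.5646,-.0963,.0565],17.4)
E
```

```text
clock: 9.85
eef_pos: [0.5658, -0.0969, 0.0578]
tool_rot: [-0.689, 0.694, 0.151, -0.146]
ft_force: [-1.6, 0.1, 7.1]
finger_gap: 0.0117
t=9.85 TCP [ 0.5658 -0.0969  0.0578] azx=24.28 F [-1.6  0.1  7.1] M [-0.09  0.33 -0.05] gap 0.0117 j6 -0.71
  tx,ty,tz= -0.09 0.12 0.10  ax,ay,az= 0.008 0.120 0.006
```

```bash
python3 -m handwheel '[{"tx":-0.08,"ty":0.1,"tz":0.08,"ax":0,"ay":0.06,"az":0,"claw":5},{"tx":-0.08,"ty":0.1,"tz":0.08,"ax":0,"ay":0.12,"az":0,"claw":5},{"tx":-0.08,"ty":0.1,"tz":0.08,"ax":0,"ay":0.12,"az":0,"claw":5}]' 40
python3 - <<'E'
from h import *
shot("wrist","wr6"); crop("wr6",220,60,200,260,3,"c8")
go([.5646,-.0963,.0632],17.4)
E
```

```text
clock: 10.22
eef_pos: [0.5647, -0.0968, 0.0577]
tool_rot: [-0.696, 0.701, 0.11, -0.104]
ft_force: [-2.2, 0.6, 9.6]
finger_gap: 0.0115
t=10.28 TCP [ 0.5648 -0.0968  0.0577] azx=17.42 F [-3.  -0.9  8.1] M [-0.09  0.64 -0.02] gap 0.0114 j6 -0.59
  tx,ty,tz= 0.00 -0.55 0.05  ax,ay,az= 0.008 0.000 0.006
```

View pics/wr6.png

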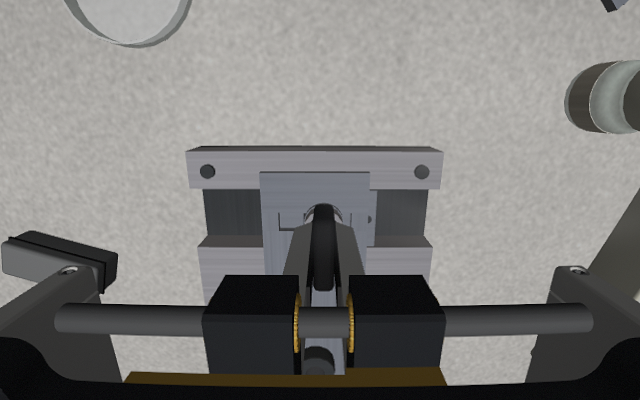

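```bash
python3 -m handwheel '[{"tx":0,"ty":-0.2,"tz":0.05,"ax":0,"ay":0,"az":0,"claw":5},{"tx":0,"ty":-0.35,"tz":0.05,"ax":0,"ay":0,"az":0,"claw":5},{"tx":0,"ty":-0.5,"tz":0.05,"ax":0,"ay":0,"az":0,"claw":5},{"tx":0,"ty":-0.5,"tz":0.05,"ax":0,"ay":0,"az":0,"claw":5}]' 40
python3 - <<'E'
from h import *
go([.5646,-.0963,.0642],17.4)
E
```

```text
clock: 10.78
eef_pos: [0.5647, -0.0967, 0.0628]
tool_rot: [-0.696, 0.702, 0.11, -0.105]
ft_force: [-0.9, -1.5, 4.2]
finger_gap: 0.0119
t=10.78 TCP [ 0.5647 -0.0967  0.0628] azx=17.43 F [-0.9 -1.5  4.2] M [-0.47  0.31 -0.06] gap 0.0119 j6 -0.59
  tx,ty,tz= 0.00 -0.14 0.04  ax,ay,az= 0.009 0.000 0.006
```

```bash
python3 -m handwheel '[{"tx":0,"ty":-0.1,"tz":0,"ax":0,"ay":0,"az":0,"claw":5},{"tx":0,"ty":-0.2,"tz":0,"ax":0,"ay":0,"az":0,"claw":5},{"tx":0,"ty":-0.2,"tz":0,"ax":0,"ay":0,"az":0,"claw":5}]' 40
python3 - <<'E'
from h import *
go([.5646,-.0963,.0642],17.4)
E
```

```text
clock: 11.15
eef_pos: [0.5645, -0.0967, 0.0634]
tool_rot: [-0.696, 0.702, 0.109, -0.105]
ft_force: [2.3, -3.0, -10.9]
finger_gap: 0.0117
t=11.15 TCP [ 0.5645 -0.0967  0.0634] azx=17.42 F [  2.3  -3.  -10.9] M [-0.5  -0.54  0.01] gap 0.0117 j6 -0.59
  tx,ty,tz= 0.02 -0.08 0.03  ax,ay,az= 0.008 0.000 0.005
```

```bash
python3 -m handwheel '[{"tx":0,"ty":0.02,"tz":0,"ax":0,"ay":0,"az":0,"claw":5},{"tx":0,"ty":0.02,"tz":0,"ax":0,"ay":0,"az":0,"claw":45},{"tx":0,"ty":0.02,"tz":0,"ax":0,"ay":0,"az":0,"claw":45},{"tx":0,"ty":0.02,"tz":0,"ax":0,"ay":0,"az":0,"claw":45},{"tx":0,"ty":-2,"tz":0,"ax":0,"ay":0,"az":0,"claw":45},{"tx":0,"ty":-6,"tz":0,"ax":0,"ay":0,"az":0,"claw":45},{"tx":0,"ty":-11,"tz":0,"ax":0,"ay":0,"az":0,"claw":45},{"tx":0,"ty":-11,"tz":0,"ax":0,"ay":0,"az":0,"claw":45},{"tx":0,"ty":-11,"tz":0,"ax":0,"ay":0,"az":0,"claw":45}]' 40
python3 - <<'E'
from h import *
go([.5646,-.0963,.0642],17.4)
shot("wrist","wr7"); shot("side","si7"); shot("top","to7"); crop("si7",235,80,170,130,4,"c9")
E
```

```text
clock: 12.28
eef_pos: [0.5632, -0.0957, 0.1731]
tool_rot: [-0.696, 0.701, 0.109, -0.105]
ft_force: [-0.3, -1.0, -0.5]
finger_gap: 0.0425
t=12.28 TCP [ 0.5632 -0.0957  0.1731] azx=17.43 F [-0.3 -1.  -0.5] M [-0.08  0.01 -0.03] gap 0.0425 j6 -0.59
  tx,ty,tz= 0.07 10.89 -0.01  ax,ay,az= 0.008 0.000 0.005
```

View pics/wr7.png

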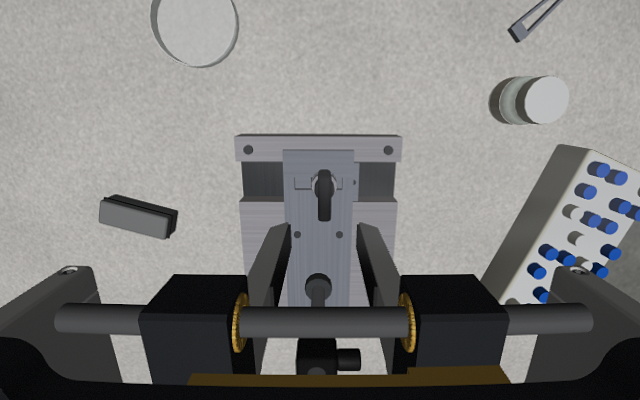

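View pics/si7.png

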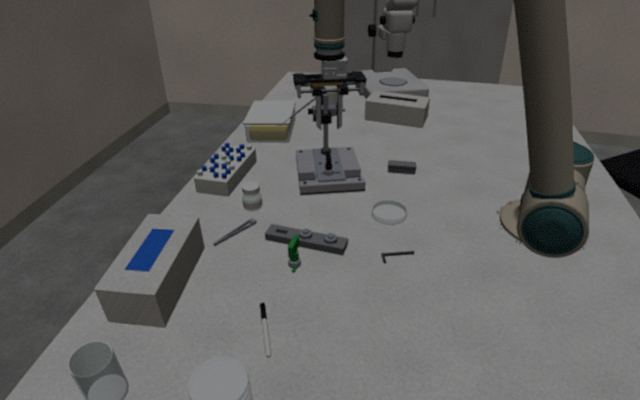

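Run:
```python
from h import *
crop("wr7",280,140,90,100,6,"c10")
c=np.array([.5646,-.0965]);y=np.array([-.299,.954])
for z in(.096,.090): print(z,[proj("wr7",np.append(c+k*y,z)).round(1) for k in(-.022,.022)])
```

```text
0.096 [array([323. , 222.6]), array([323. , 175.7])]
0.09 [array([322.9, 220.2]), array([323. , 174.2])]
```

View pics/c10.png

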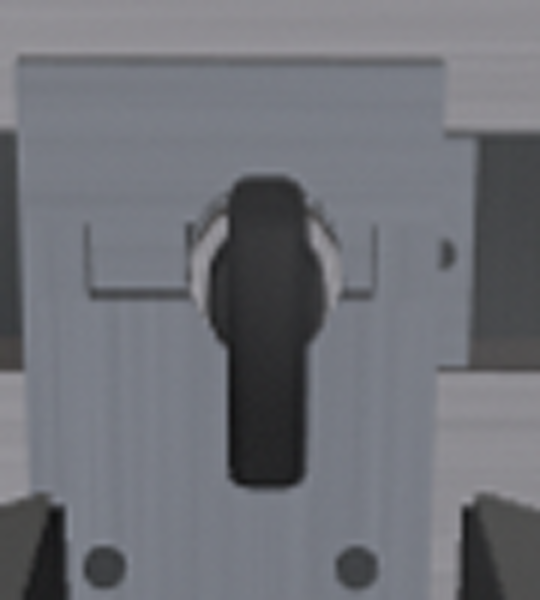

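Run:
```python
from station import bot
print(bot.sign_off())
```

```text
the job is handed in; nothing more can be done
None
```

The T-bolt is locked in the anchor and released, and the job is handed in at about 12.4 s on the robot's clock. I took the black bolt from the block's far pocket. The head went through the anchor's opening, about 5 mm along +x from the slot's centre, without touching. I then pushed the bolt down against its spring (7 to 10 N), turned it 90° clockwise, let it spring up and let go.

**Last checks**
- **Lock:** before I let go, a light upward pull of about 11 N was resisted at a tool height of 63.4 mm. The locked seat should be at about 63.2 mm.
- **Final pictures:** the bolt stands upright with its wing straight across the slot. The gripper is about 11 cm above it, touching nothing. The screws, dish, jar, slide box and green look-alike look to be where they were.
- **Forces:** at most about 11 N in the readings taken between moves.

**Errors and disagreements**
- **Refused call:** my first move call was refused for missing keys and moved nothing.
- **Position spread:** two camera estimates of the slot's centre differed by about 2 mm, so I made a final correction of about 1 mm from a close view before inserting.
- **Pose slip:** one check of the bolt in the fingers first used a mismatched arm pose. I redid it before acting on it.

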